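Slide the coin board out over the edge of the step

TASK

Using the fingertips, slide the blue coin board along the low plywood step and out over the step's aluminium-trimmed edge, until the yellow line across the board lies right above that edge and runs along it, so that just the bare strip in front of the line sticks out for the next person to pick it up by. Keep the board flat on the step (never lift or tip it), leave the jar, loupe, screwdriver, brush, can and pot standing where they are, and finish clear of everything.

Things in the scene. Friction and masses are not known exactly. Their poses are not given: they have to be found in the camera images.
- step: fixed low plywood step, 280 (its x) by 320 (its y) mm, flat top 40 mm above its origin (centre of its underside, on the bench). Its -x edge, 320 mm long along its y, has the bright aluminium trim, flush with the top: the board must stick out over this edge. Its -x axis points to the robot's right (world -y) give or take 20 degrees
- step_edge (a point): middle of the top corner of the aluminium-trimmed edge: 140 mm from the step's origin along its -x, 40 mm up
- coin_board: loose stiff blue board flat on the step, 100 (x) by 150 (y) by 6 mm, about 0.25 kg, origin at the centre of its underside. A yellow line 4 mm wide runs along y, its middle 30 mm from the -x edge. Starts with -x edge 25 to 120 mm short of the trimmed edge, turned up to 13 degrees. Slides at 1 to 2 N; two spread fingertips pushing its +x edge also square it up
- board_line (a point): middle of the yellow line, on the board's top, 20 mm from the board's origin along its -x, 6 mm up
- jar: small white jar with orange lid, 38 mm across, 55 mm tall, standing on the step beside the board; origin at the centre of its underside; leave alone
- loupe: black ring loupe, 36 mm across, 30 mm tall, standing on the step beside the board; origin at the centre of its underside; leave alone
- screwdriver: red-handled screwdriver lying on the bench, about 200 mm long; origin under its middle; leave alone
- brush: hand brush lying on the bench, about 200 mm long; origin under its middle; leave alone
- can: can with a yellow label, 52 mm across, 140 mm tall, standing on the bench; origin at the centre of its underside; leave alone
- pot: green plastic cup, 76 mm across, 70 mm tall, standing on the bench; origin at the centre of its underside; leave alone
Things that resemble listed ones, but are neither listed nor needed, are in the scene too. There is more than one size of the coin_board; the one meant has the size given above.

How it is judged:
By the outcome, as a careful person would: the job done as asked, in the order asked, and still so for the second after the job is handed in, with the robot touching nothing.
It also fails if it takes over 38 s, if anything falls off the work surface, if the arm or the gripper's body presses on something with over 40 N, if the wrist force passes 120 N, or if a joint passes its speed limit or range.

ROBOT

A 6-joint arm with a two-finger parallel gripper is mounted at the origin on the work surface. World frame = base frame: x ahead of the robot, y to its left, z up, the work surface at z = 0. Lengths are in m, angles in rad, forces in N, time in s.
With the tool pointing down it reaches from about 0.4 to 0.825 m from the base axis. Payload 7 kg.
Tool frame: the origin (TCP) lies at the very end of the fingers, on their centre line; the grasp point (between the pads) lies 19 mm behind it; z points along the fingers, y is the line along which they close (so a half turn about z gives the same grasp; the last joint's range is limited). The gripper opens to 88 mm and grips with 3 to 60 N. Pads are 19 mm wide; open, the fingers measure 130 mm over their backs; the gripper's body (78 mm by 193 mm) begins 47 mm behind the grasp point.
Start: joints at [1.477, 0.359, 0.012, 0, -1.224, -0.288], TCP at [0.252, 0.626, 0.195] pointing down, gripper open.
Joint ranges: [-3.07, 3.07], [-1.43, 2.12], [-1.02, 1.25], [-3.03, 1.67], [-3.05, -0], [-3.03, 3.03]. Speed limits (rad/s): [2.39, 2.39, 3.01, 3.14, 3.14, 3.14].

INTERFACE

Orientations are given as [roll, pitch, yaw] about the fixed x, y, z axes, in that order (R = Rz(yaw) Ry(pitch) Rx(roll)).
In Python, from station import arm gives the robot as it stands. The module is installed in compiled form; this text tells all that it offers.
- The arm moves only by the shell command python3 -m crank 'ROWS' [FORCE]. ROWS is JSON, a list of rows, each an object of numbers: "dx", "dy", "dz": the shift along the world's x, y, z in m; "twist": the turn about the world's z in degrees; "grip": the opening, from -1 (shut) to 1 (fully open). A call has exactly 5 rows; each row is the pose to reach, as a shift and turn from the pose commanded when the call began; what a row does not reach only later rows make up. A row lasts 1/12 s, in which the tool goes at most 41.7 mm and 7.16 degrees, less where a joint would pass 70% of its speed; a pose out of reach is approached as far as the arm can. A call with a gripper value outside its range is refused whole. The fingers move at their own pace and stop on an object; FORCE is the grip in N (left out, the last holds). Time passes only in rows, so rows that repeat a pose let the fingers close, or fill a call up. It gives the time, the measured TCP pose, the force, the opening and the grip force at its end, in the units of the state.
- arm.get_state(): the state, without advancing time (a new reading comes with each control period).
- arm.grab_frame(name): name is "scene" or "top" or "wrist"; returns the picture (400x640x3 uint8, red, green, blue); there is no depth.
- arm.get_calibration(name): a dict with "fx", "fy", "cx", "cy" (pixels), "cam_to_world" (4x4, takes a point from camera to world coordinates); the wrist camera has in their place "tool_from_camera" (4x4, takes a point from camera to tool coordinates, whose origin is the TCP and whose axes are the flange's). Camera axes: x right, y down, z forward; pixel columns grow to the right and rows downward; lengths in m; the calibration is good to about 2 mm. A picture is of the moment at which its call begins: read the wrist's pose just before it. get_calibration takes no time and is no camera call.
- arm.job_done(): hands the job in; it is judged then, once.
The state is a dict: "t": time; "q": joint angles; "qd": joint speeds; "joint_efforts": joint torques, N m; "eef_pos": TCP position; "ee_rot": TCP orientation; "force": force on the tool from outside, world axes, zero at the start; "moment": the same for the moment, N m; "width": finger opening in m; "gripper_force": force on a finger pad.
Only numpy, scipy, OpenCV 4.12 (cv2) and the standard library are available. Lean on these libraries where they do the work, as an engineer would, in place of code of your own. Each camera call takes 0.05 s, during which the arm holds its last target. There are 200 camera calls.

## Working session

There is one attempt and no reset: what is moved stays moved. The work goes in short steps, Python scripts to look and compute and a shell command to move; the robot and the scene stay as the last step left them, time stands still between calls to the robot, and variables do not carry over. Pictures are saved under pics/ and viewed, at most 10 in all, crops included, and the job is handed in when it is done.

```bash
mkdir -p pics; python3 - <<'E'
from station import arm
import cv2,numpy as np
s=arm.get_state();print(s['t'],s['eef_pos'],s['ee_rot'],s['width'])
for n in("top","scene"):
    cv2.imwrite(f'pics/{n}0.png',arm.grab_frame(n)[:,:,::-1]);c=arm.get_calibration(n);print(n,c['fx'],c['cx'],c['cy'],np.round(c['cam_to_world'],3).tolist())
E
```

```text
0.0 [0.25130859 0.62587489 0.1936244 ] [ 3.13993527e+00 -1.34643829e-04 -3.81911673e-01] 0.08784733122804458
top 452.87486311195994 323.3297175629663 196.18858275578847 [[-0.02, -0.997, 0.071, 0.37], [-1.0, 0.019, -0.02, 0.009], [0.019, -0.072, -0.997, 1.12], [0.0, 0.0, 0.0, 1.0]]
scene 491.6559382297223 320.86982959168347 203.7919850474171 [[-0.325, 0.699, -0.637, 1.217], [0.946, 0.248, -0.209, 0.261], [0.012, -0.671, -0.742, 0.964], [0.0, 0.0, 0.0, 1.0]]
```

View pics/top0.png

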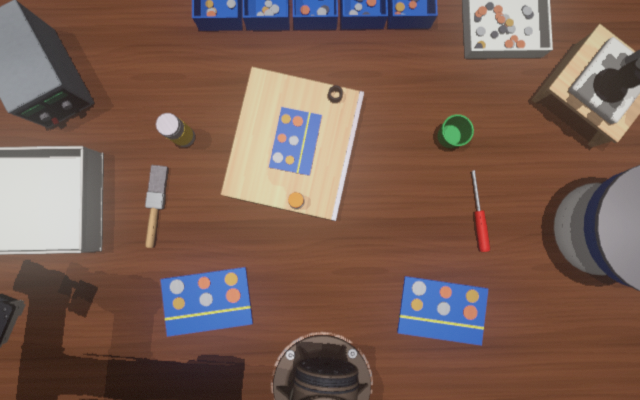

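View pics/scene0.png

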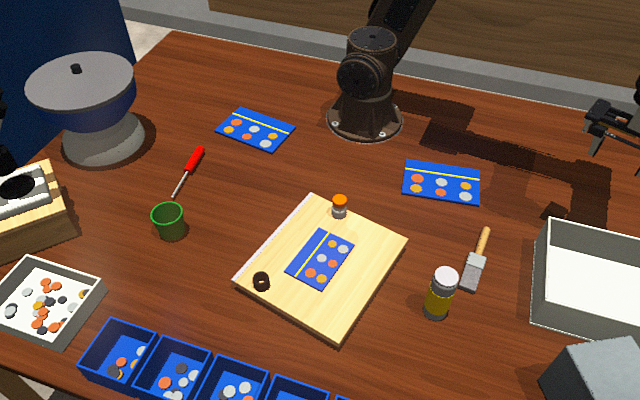

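Board candidates in the top view: small blue board on the step (296,141), and larger ones on the bench at (206,300) and (444,310). The one on the step fits (lies on the step, between the jar at 296,200 and loupe at 335,94). I'll measure it and check its size on an enlarged crop.

```bash
cat > h.py <<'E'
from station import arm
import cv2,numpy as np
from scipy import ndimage
C=arm.get_calibration("top")
def ray(px,z,C=C):
    px=np.atleast_2d(px).astype(float);T=np.array(C['cam_to_world'])
    d=np.c_[(px[:,0]-C['cx'])/C['fx'],(px[:,1]-C['cy'])/C['fy'],np.ones(len(px))]@T[:3,:3].T
    return T[:3,3]+d*((z-T[2,3])/d[:,2])[:,None]
def proj(P,C=C):
    T=np.linalg.inv(np.array(C['cam_to_world']));c=np.atleast_2d(P)@T[:3,:3].T+T[:3,3]
    return np.c_[c[:,0]/c[:,2]*C['fx']+C['cx'],c[:,1]/c[:,2]*C['fy']+C['cy']]
def roi(m,x0,y0,x1,y1):
    o=np.zeros_like(m);o[y0:y1,x0:x1]=m[y0:y1,x0:x1];return o
def big(m):
    n,l,st,c=cv2.connectedComponentsWithStats(m);i=1+st[1:,4].argmax();return (l==i).astype(np.uint8)
def line(P): # centroid, direction angle deg
    c=P.mean(0);u=np.linalg.svd(P-c)[2][0];return c,u
E
python3 - <<'E'
from h import *
im=cv2.imread('pics/top0.png');hsv=cv2.cvtColor(im,cv2.COLOR_BGR2HSV);H,S,V=cv2.split(hsv)
R=(220,60,370,225)
blue=roi(((H>100)&(H<125)&(S>120)&(V>80)).astype(np.uint8),*R)
blue=cv2.morphologyEx(blue,cv2.MORPH_CLOSE,np.ones((9,9)));b=big(blue)
r=cv2.minAreaRect(np.argwhere(b)[:,::-1].astype(np.float32));bx=cv2.boxPoints(r)
W=ray(bx,.046);print('board corners',bx.round(1).tolist(),W[:,:2].round(4).tolist(),'sides',[np.linalg.norm(W[i]-W[i-1]).round(4) for i in range(4)],'c',W.mean(0).round(4))
y=roi(((H>20)&(H<35)&(S>110)&(V>140)&(cv2.dilate(b,np.ones((3,3)))>0)).astype(np.uint8),*R);y=big(y)
P=ray(np.argwhere(y)[:,::-1],.046)[:,:2];c,u=line(P);print('yellow',len(P),c.round(4),np.degrees(np.arctan2(u[1],u[0])).round(2))
# step incl trim: bright non-wood
st=roi(((V>150)).astype(np.uint8),*R);st=big(cv2.morphologyEx(st,cv2.MORPH_CLOSE,np.ones((9,9))))
h=cv2.convexHull(np.argwhere(st)[:,::-1].astype(np.int32));r=cv2.minAreaRect(h);bx=cv2.boxPoints(r);W=ray(bx,.04)
print('step',bx.round(1).tolist(),W[:,:2].round(4).tolist(),[np.linalg.norm(W[i]-W[i-1]).round(4) for i in range(4)])
# trim: low saturation bright
t=big(roi(((S<60)&(V>150)).astype(np.uint8),300,60,370,225));P=ray(np.argwhere(t)[:,::-1],.04)[:,:2];c,u=line(P)
print('trim',len(P),c.round(4),np.degrees(np.arctan2(u[1],u[0])).round(2))
o=big(roi(((H>5)&(H<18)&(S>170)&(V>150)).astype(np.uint8),280,185,315,215));print('jar lid',o.sum(),ray(np.argwhere(o)[:,::-1].mean(0),.095).round(4))
k=big(roi((V<70).astype(np.uint8),320,80,350,108));print('loupe',k.sum(),ray(np.argwhere(k)[:,::-1].mean(0),.055).round(4))
cv2.imwrite('pics/crop0.png',cv2.resize(im[60:225,215:375],None,fx=3.6,fy=3.6,interpolation=cv2.INTER_CUBIC))
E
```

```text
board corners [[281.70001220703125, 111.9000015258789], [282.0, 108.80000305175781], [303.20001220703125, 111.0], [302.8999938964844, 114.0999984741211]] [[0.6521, 0.0831], [0.6596, 0.0822], [0.6534, 0.0314], [0.6459, 0.0323]] sides [np.float64(0.0512), np.float64(0.0076), np.float64(0.0513), np.float64(0.0076)] c [0.6527 0.0572 0.046 ]Traceback (most recent call last):
  File "<stdin>", line 8, in <module>
  File "h.py", line 15, in big
    n,l,st,c=cv2.connectedComponentsWithStats(m);i=1+st[1:,4].argmax();return (l==i).astype(np.uint8)
                                                     ~~~~~~~~~~~~~~~^^
ValueError: attempt to get argmax of an empty sequence
```

```bash
python3 - <<'E'
from h import *
im=cv2.imread('pics/top0.png');hsv=cv2.cvtColor(im,cv2.COLOR_BGR2HSV)
for x,y in[(290,130),(285,150),(312,140),(303,150),(308,132),(355,120),(345,175),(351,140),(250,100),(235,180),(296,200),(380,150),(335,94)]:print((x,y),hsv[y,x])
print(hsv[140,260:365].tolist()[::1][-25:], [list(map(int,v)) for v in hsv[140,300:325:2]])
cv2.imwrite('pics/crop0.png',cv2.resize(im[60:225,215:375],None,fx=3.6,fy=3.6,interpolation=cv2.INTER_CUBIC))
E
```

```text
(290, 130) [111 117 200]
(285, 150) [111 116 203]
(312, 140) [111 117 203]
(303, 150) [111  75 187]
(308, 132) [111 117 201]
(355, 120) [159   8 218]
(345, 175) [173  12 192]
(351, 140) [158   9 219]
(250, 100) [ 20  61 219]
(235, 180) [ 20  64 220]
(296, 200) [ 17 144 220]
(380, 150) [ 10 124 125]
(335, 94) [ 18  68 217]
[[18, 64, 220], [19, 65, 220], [17, 66, 220], [17, 71, 219], [16, 73, 220], [16, 72, 220], [17, 71, 220], [17, 66, 220], [16, 49, 217], [177, 12, 213], [158, 9, 218], [158, 9, 219], [163, 11, 212], [0, 20, 179], [8, 80, 127], [9, 105, 117], [10, 110, 118], [10, 114, 119], [10, 114, 128], [11, 120, 128], [10, 115, 129], [9, 115, 129], [10, 118, 128], [10, 122, 128], [10, 119, 129]] [[111, 116, 202], [110, 66, 190], [31, 80, 208], [111, 114, 201], [111, 118, 203], [111, 119, 202], [111, 117, 203], [111, 119, 202], [119, 60, 187], [20, 59, 219], [21, 57, 220], [19, 62, 221], [18, 65, 220]]
```

View pics/crop0.png

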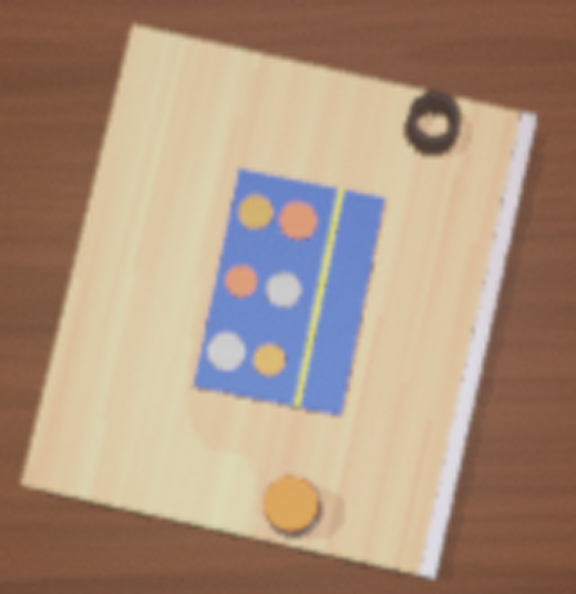

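The crop shows the small board on the step. Its yellow line and bare strip face the white trimmed edge (crop 532,115 to 430,575), with the loupe at (432,122) and the jar at (290,503). Next I'll redo the measurement with better thresholds.

```bash
cat > meas.py <<'E'
from h import *
def fit(m,z,k=None):
    P=ray(np.argwhere(m)[:,::-1],z)[:,:2];c,u=line(P);u=u*np.sign(u[0]);return len(P),c,u
def ang(u):return np.degrees(np.arctan2(u[1],u[0]))
def measure(im,small=True):
    H,S,V=cv2.split(cv2.cvtColor(im,cv2.COLOR_BGR2HSV));R=(220,60,420,225)
    b=big(cv2.morphologyEx(roi(((H>104)&(H<122)&(S>85)&(V>90)).astype(np.uint8),*R),cv2.MORPH_CLOSE,np.ones((11,11))))
    W=ray(cv2.boxPoints(cv2.minAreaRect(np.argwhere(b)[:,::-1].astype(np.float32))),.046)
    print('board c',W.mean(0)[:2].round(4),'sides',[np.linalg.norm(W[i]-W[i-1]).round(4) for i in(1,2)],'corners',W[:,:2].round(4).tolist())
    y=big(((H>23)&(H<50)&(S>70)&(V>140)&(cv2.erode(b,np.ones((3,3)))>0)).astype(np.uint8))
    n,yc,yu=fit(y,.046);print('yellow',n,yc.round(4),ang(yu).round(2))
    # trimmed edge: outer border of bright pixels, sub-row
    t=roi(((S<45)&(V>150)).astype(np.uint8),320,60,375,225);t=big(t)
    n,c,u=fit(t,.04);print('trim mid',n,c.round(4),ang(u).round(2))
    rows=[r for r in range(95,210) if t[r].any() and not b[r].any() or (t[r].sum()>=3)]
    E=np.array([[np.flatnonzero(t[r]).max()+.5,r] for r in rows],float)
    l=cv2.fitLine(E.astype(np.float32),cv2.DIST_HUBER,0,.01,.01).ravel()
    Q=ray(np.array([[l[2]-l[0]*50,l[3]-l[1]*50],[l[2]+l[0]*50,l[3]+l[1]*50]]),.04)[:,:2];eu=Q[0]-Q[1];eu/=np.linalg.norm(eu);eu*=np.sign(eu[0]);ec=Q.mean(0)
    out=np.array([eu[1],-eu[0]]);print('edge',ec.round(4),ang(eu).round(2),'out',out.round(4))
    print('line short of edge mm',(1000*(ec-yc)@out).round(1),'turn line->edge deg',(ang(eu)-ang(yu)).round(2),'line mid along edge vs ec',(1000*(yc-ec)@eu).round(1))
    return H,S,V,yc,yu,ec,eu,out
E
python3 - <<'E'
from meas import *
im=cv2.imread('pics/top0.png');H,S,V,yc,yu,ec,eu,out=measure(im)
o=big(roi(((H>8)&(H<19)&(S>110)&(V>150)).astype(np.uint8),280,185,315,215));j=ray(np.argwhere(o)[:,::-1].mean(0),.095)[0]
k=big(roi((V<90).astype(np.uint8),320,80,350,108));l=ray(cv2.minEnclosingCircle(np.argwhere(k)[:,::-1].astype(np.float32))[0],.055)[0]
for n,p in(('jar',j),('loupe',l)):print(n,p.round(4),'along from line mid',(1000*(p[:2]-yc)@eu).round(1),'out from line',(1000*(p[:2]-yc)@out).round(1))
st=((V>150)).astype(np.uint8);st=big(cv2.morphologyEx(roi(st,220,60,370,225),cv2.MORPH_CLOSE,np.ones((13,13))))
W=ray(cv2.boxPoints(cv2.minAreaRect(np.argwhere(st)[:,::-1].astype(np.float32))),.04);print('step',W[:,:2].round(4).tolist(),[np.linalg.norm(W[i]-W[i-1]).round(4) for i in(1,2)],'edge-centre by +140mm',(W.mean(0)[:2]+out*.14).round(4))
b=((H>104)&(H<122)&(S>85)&(V>90)).astype(np.uint8)
for R in((155,260,260,340),(390,270,495,350)):
    m=big(cv2.morphologyEx(roi(b,*R),cv2.MORPH_CLOSE,np.ones((11,11))));W=ray(cv2.boxPoints(cv2.minAreaRect(np.argwhere(m)[:,::-1].astype(np.float32))),.006);print('other',[np.linalg.norm(W[i]-W[i-1]).round(4) for i in(1,2)])
E
```

```text
board c [0.5818 0.0523] sides [np.float64(0.1473), np.float64(0.0979)] corners [[0.5206, 0.1154], [0.6645, 0.0841], [0.6429, -0.0114], [0.4991, 0.0209]]
yellow 47 [0.5905 0.0301] -12.26
trim mid 675 [ 0.5427 -0.0723] -13.78
edge [ 0.5538 -0.0814] -13.71 out [-0.2369 -0.9715]
line short of edge mm 117.0 turn line->edge deg -1.45 line mid along edge vs ec 9.3
jar [0.4367 0.0514 0.095 ] along from line mid -154.5 out from line 15.7
loupe [ 0.6986 -0.0471  0.055 ] along from line mid 123.3 out from line 49.4
step [[0.456, 0.2338], [0.7706, 0.162], [0.7018, -0.1189], [0.3885, -0.041]] [np.float64(0.3227), np.float64(0.2892)] edge-centre by +140mm [ 0.5461 -0.077 ]
other [np.float64(0.21), np.float64(0.1382)]
other [np.float64(0.1384), np.float64(0.2105)]
```

The step board measures 147 x 98 mm, against 138 x 210 mm for the two on the bench, so it is the one meant. The line is about 117 mm short of the edge and needs a turn of -1.4°. I'll move behind its +x edge with the fingers along the step edge (yaw -103.7°).

```bash
python3 -m crank '[{"dx":0.0234,"dy":-0.0324,"twist":-5.5,"grip":1},{"dx":0.0468,"dy":-0.0648,"twist":-11,"grip":1},{"dx":0.0702,"dy":-0.0972,"twist":-16.5,"grip":1},{"dx":0.0936,"dy":-0.1296,"twist":-22,"grip":1},{"dx":0.117,"dy":-0.162,"twist":-27.3,"grip":1}]' && python3 -m crank '[{"dx":0.0234,"dy":-0.0324,"twist":-5.5,"grip":1},{"dx":0.0468,"dy":-0.0648,"twist":-11,"grip":1},{"dx":0.0702,"dy":-0.0972,"twist":-16.5,"grip":1},{"dx":0.0936,"dy":-0.1296,"twist":-22,"grip":1},{"dx":0.117,"dy":-0.162,"twist":-27.3,"grip":1}]' && python3 -m crank '[{"dx":0.0234,"dy":-0.0324,"twist":-5.5,"grip":1},{"dx":0.0468,"dy":-0.0648,"twist":-11,"grip":1},{"dx":0.0702,"dy":-0.0972,"twist":-16.5,"grip":1},{"dx":0.0936,"dy":-0.1296,"twist":-22,"grip":1},{"dx":0.117,"dy":-0.162,"twist":-27.2,"grip":1}]'; python3 -c "
from station import arm
s=arm.get_state();print(s['eef_pos'],s['ee_rot'],s['force'],s['qd'])"
```

```text
[0.25134616 0.62594648 0.19370647] [ 3.14008955e+00 -1.65097119e-04 -3.81884979e-01] [ 0.52658296 -0.36414124 -0.61463649] [-0.00053019 -0.0007691   0.00409728  0.00145706 -0.00172053 -0.00094936]invalid input at $[0]: expected keys dx, dy, dz, twist, grip
```

```bash
python3 -m crank '[{"dx":0.0234,"dy":-0.0324,"dz":0,"twist":-5.5,"grip":1},{"dx":0.0468,"dy":-0.0648,"dz":0,"twist":-11,"grip":1},{"dx":0.0702,"dy":-0.0972,"dz":0,"twist":-16.5,"grip":1},{"dx":0.0936,"dy":-0.1296,"dz":0,"twist":-22,"grip":1},{"dx":0.117,"dy":-0.162,"dz":0,"twist":-27.3,"grip":1}]' && python3 -m crank '[{"dx":0.0234,"dy":-0.0324,"dz":0,"twist":-5.5,"grip":1},{"dx":0.0468,"dy":-0.0648,"dz":0,"twist":-11,"grip":1},{"dx":0.0702,"dy":-0.0972,"dz":0,"twist":-16.5,"grip":1},{"dx":0.0936,"dy":-0.1296,"dz":0,"twist":-22,"grip":1},{"dx":0.117,"dy":-0.162,"dz":0,"twist":-27.3,"grip":1}]'
```

```text
t: 0.52
eef_pos: [0.369, 0.4626, 0.1942]
ee_rot: [3.141, -0.0, -0.863]
force: [0.7, -0.5, -0.4]
width: 0.0873
gripper_force: 0.0
t: 0.93
eef_pos: [0.4861, 0.3005, 0.1945]
ee_rot: [3.141, -0.0, -1.339]
force: [1.5, -0.8, -0.6]
width: 0.0873
gripper_force: 0.0
```

```bash
python3 -m crank '[{"dx":0.0234,"dy":-0.0324,"dz":0,"twist":-5.5,"grip":1},{"dx":0.0468,"dy":-0.0648,"dz":0,"twist":-11,"grip":1},{"dx":0.0702,"dy":-0.0972,"dz":0,"twist":-16.5,"grip":1},{"dx":0.0936,"dy":-0.1296,"dz":0,"twist":-22,"grip":1},{"dx":0.117,"dy":-0.161,"dz":0,"twist":-27.2,"grip":1}]' && python3 -m crank '[{"dx":0,"dy":0,"dz":-0.035,"twist":0,"grip":1},{"dx":0,"dy":0,"dz":-0.07,"twist":0,"grip":1},{"dx":0,"dy":0,"dz":-0.105,"twist":0,"grip":1},{"dx":0,"dy":0,"dz":-0.13,"twist":0,"grip":1},{"dx":0,"dy":0,"dz":-0.13,"twist":0,"grip":1}]'; python3 - <<'E'
from meas import *
s=arm.get_state();print(s['t'],s['eef_pos'],s['ee_rot'],s['force'])
im=arm.grab_frame("top")[:,:,::-1].copy();cv2.imwrite('pics/top1.png',im)
w=arm.grab_frame("wrist")[:,:,::-1].copy();cv2.imwrite('pics/w1.png',w);cv2.imwrite('pics/both1.png',np.vstack([cv2.resize(im[60:225,215:375],(480,480))[:300],cv2.resize(w,(480,300))]))
E
```

```text
t: 1.35
eef_pos: [0.6031, 0.1394, 0.1943]
ee_rot: [3.141, -0.0, -1.814]
force: [1.4, 1.3, -0.6]
width: 0.0874
gripper_force: 0.0
t: 1.77
eef_pos: [0.5985, 0.1393, 0.0584]
ee_rot: [3.133, -0.006, -1.811]
force: [-1.2, -0.6, -1.1]
width: 0.0875
gripper_force: 0.0
1.7667 [0.59846764 0.13931043 0.05841554] [ 3.13340933 -0.00604917 -1.81113582] [-1.22860781 -0.64952379 -1.12856116]
```

View pics/both1.png

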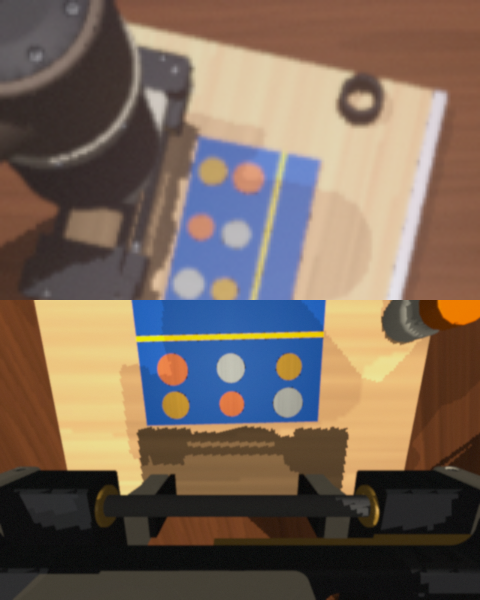

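The fingers sit behind the board's back edge (wrist crop y≈423), both well within its width (145–320), and jar and loupe are clear. I'll settle, then read the height.

```bash
python3 -m crank '[{"dx":0,"dy":0,"dz":0,"twist":0,"grip":1},{"dx":0,"dy":0,"dz":0,"twist":0,"grip":1},{"dx":0,"dy":0,"dz":0,"twist":0,"grip":1},{"dx":0,"dy":0,"dz":0,"twist":0,"grip":1},{"dx":0,"dy":0,"dz":0,"twist":0,"grip":1}]'
```

```text
t: 2.28
eef_pos: [0.6029, 0.1417, 0.0656]
ee_rot: [-3.14, 0.001, -1.809]
force: [0.4, -0.0, 0.7]
width: 0.0877
gripper_force: 0.0
```

```bash
python3 -m crank '[{"dx":0,"dy":0,"dz":-0.006,"twist":0,"grip":1},{"dx":0,"dy":0,"dz":-0.012,"twist":0,"grip":1},{"dx":0,"dy":0,"dz":-0.018,"twist":0,"grip":1},{"dx":0,"dy":0,"dz":-0.021,"twist":0,"grip":1},{"dx":0,"dy":0,"dz":-0.022,"twist":0,"grip":1}]';  python3 -m crank '[{"dx":0,"dy":0,"dz":0,"twist":0,"grip":1},{"dx":0,"dy":0,"dz":0,"twist":0,"grip":1},{"dx":0,"dy":0,"dz":0,"twist":0,"grip":1},{"dx":0,"dy":0,"dz":0,"twist":0,"grip":1},{"dx":0,"dy":0,"dz":0,"twist":0,"grip":1}]'
```

```text
t: 2.7
eef_pos: [0.6018, 0.141, 0.0412]
ee_rot: [3.14, -0.001, -1.81]
force: [0.0, -0.1, 0.7]
width: 0.0876
gripper_force: 0.0
t: 3.12
eef_pos: [0.6027, 0.1414, 0.0428]
ee_rot: [-3.141, 0.0, -1.809]
force: [-0.4, -0.4, -0.4]
width: 0.0875
gripper_force: 0.0
```

```bash
python3 -m crank '[{"dx":-0.0019,"dy":-0.0078,"dz":0,"twist":0,"grip":1},{"dx":-0.0038,"dy":-0.0155,"dz":0,"twist":0,"grip":1},{"dx":-0.0057,"dy":-0.0233,"dz":0,"twist":0,"grip":1},{"dx":-0.0076,"dy":-0.0311,"dz":0,"twist":0,"grip":1},{"dx":-0.0095,"dy":-0.0389,"dz":0,"twist":0,"grip":1}]';  python3 -m crank '[{"dx":-0.0019,"dy":-0.0078,"dz":0,"twist":0,"grip":1},{"dx":-0.0038,"dy":-0.0155,"dz":0,"twist":0,"grip":1},{"dx":-0.0057,"dy":-0.0233,"dz":0,"twist":0,"grip":1},{"dx":-0.0076,"dy":-0.0311,"dz":0,"twist":0,"grip":1},{"dx":-0.0095,"dy":-0.0389,"dz":0,"twist":0,"grip":1}]'
```

```text
t: 3.53
eef_pos: [0.5927, 0.1014, 0.0426]
ee_rot: [3.142, 0.0, -1.81]
force: [0.9, 0.6, -0.2]
width: 0.0877
gripper_force: 0.0
t: 3.95
eef_pos: [0.5833, 0.0627, 0.0426]
ee_rot: [-3.142, -0.0, -1.809]
force: [0.1, 0.4, -0.5]
width: 0.0878
gripper_force: 0.0
```

```bash
python3 -m crank '[{"dx":-0.0019,"dy":-0.0078,"dz":0,"twist":0,"grip":1},{"dx":-0.0038,"dy":-0.0155,"dz":0,"twist":0,"grip":1},{"dx":-0.0057,"dy":-0.0233,"dz":0,"twist":0,"grip":1},{"dx":-0.0071,"dy":-0.0291,"dz":0,"twist":0,"grip":1},{"dx":-0.0071,"dy":-0.0291,"dz":0,"twist":0,"grip":1}]'; python3 - <<'E'
from meas import *
im=arm.grab_frame("top")[:,:,::-1].copy();cv2.imwrite('pics/top2.png',im)
s=arm.get_state();print(s['t'],s['eef_pos'],s['ee_rot'],s['force'])
cv2.imwrite('pics/top2c.png',cv2.resize(im[60:225,215:375],None,fx=3.6,fy=3.6,interpolation=cv2.INTER_CUBIC))
measure(im)
E
```

```text
t: 4.37
eef_pos: [0.5759, 0.0333, 0.0425]
ee_rot: [3.141, -0.0, -1.81]
force: [-1.1, -0.7, -0.5]
width: 0.0873
gripper_force: 0.0
4.4167 [0.57625999 0.03386718 0.04260176] [ 3.14155294e+00 -2.05432200e-05 -1.81024890e+00] [0.92815641 0.43976152 0.20847746]
board c [0.552  0.0761] sides [np.float64(0.0761), np.float64(0.0636)] corners [[0.5219, 0.1152], [0.5962, 0.0987], [0.582, 0.0368], [0.5077, 0.0535]]Traceback (most recent call last):
  File "<stdin>", line 5, in <module>
  File "meas.py", line 10, in measure
    y=big(((H>23)&(H<50)&(S>70)&(V>140)&(cv2.erode(b,np.ones((3,3)))>0)).astype(np.uint8))
  File "h.py", line 15, in big
    n,l,st,c=cv2.connectedComponentsWithStats(m);i=1+st[1:,4].argmax();return (l==i).astype(np.uint8)
                                                     ~~~~~~~~~~~~~~~^^
ValueError: attempt to get argmax of an empty sequence
```

View pics/top2c.png

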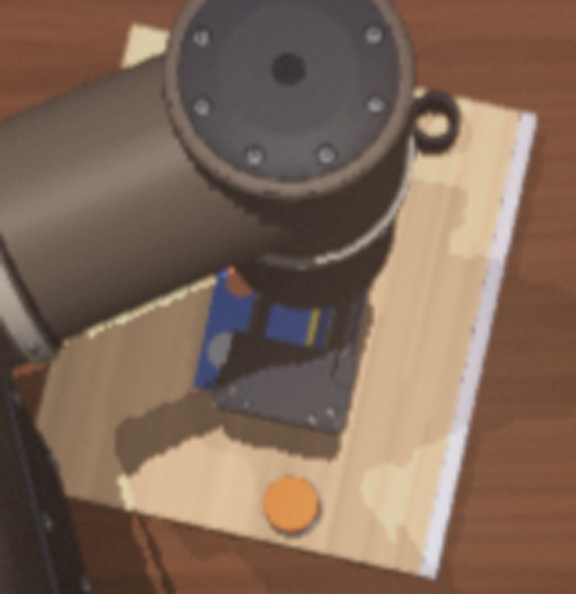

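The top view shows the board still in its old place (crop 195,388), with the gripper over it. The fingertips must have passed over it. I'll check from the side.

```bash
python3 - <<'E'
from meas import *
w=arm.grab_frame("wrist")[:,:,::-1];s=arm.grab_frame("scene")[:,:,::-1]
cv2.imwrite('pics/both2.png',np.vstack([cv2.resize(s[150:350,210:450],(600,300+0),interpolation=cv2.INTER_CUBIC),cv2.resize(w,(600,300))]))
E
```

```text
(no output)
```

View pics/both2.png

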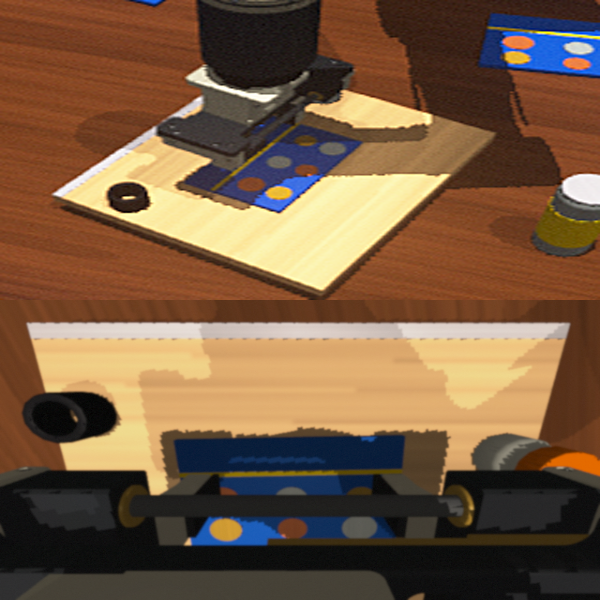

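The tips really are above the board (dark finger pads over it at wrist crop 180–400, y≈470–540), so the true fingertip height is above the reported value. I'll lift, go back behind the board, and probe down to the step by force.

```bash
python3 -m crank '[{"dx":0,"dy":0,"dz":0.01,"twist":0,"grip":1},{"dx":0.0,"dy":0.0,"dz":0.02,"twist":0,"grip":1},{"dx":0.0087,"dy":0.0356,"dz":0.02,"twist":0,"grip":1},{"dx":0.0174,"dy":0.0712,"dz":0.02,"twist":0,"grip":1},{"dx":0.0261,"dy":0.107,"dz":0.02,"twist":0,"grip":1}]';  python3 -m crank '[{"dx":0,"dy":0,"dz":-0.005,"twist":0,"grip":1},{"dx":0,"dy":0,"dz":-0.01,"twist":0,"grip":1},{"dx":0,"dy":0,"dz":-0.015,"twist":0,"grip":1},{"dx":0,"dy":0,"dz":-0.019,"twist":0,"grip":1},{"dx":0,"dy":0,"dz":-0.02,"twist":0,"grip":1}]'; python3 -m crank '[{"dx":0,"dy":0,"dz":0,"twist":0,"grip":1},{"dx":0,"dy":0,"dz":-0.0005,"twist":0,"grip":1},{"dx":0,"dy":0,"dz":-0.001,"twist":0,"grip":1},{"dx":0,"dy":0,"dz":-0.0015,"twist":0,"grip":1},{"dx":0,"dy":0,"dz":-0.002,"twist":0,"grip":1}]'
```

```text
t: 4.93
eef_pos: [0.6035, 0.1429, 0.0645]
ee_rot: [-3.14, 0.001, -1.81]
force: [1.0, 0.2, -0.5]
width: 0.0875
gripper_force: 0.0
t: 5.35
eef_pos: [0.6018, 0.1405, 0.042]
ee_rot: [3.141, -0.001, -1.81]
force: [-0.3, 0.5, -1.0]
width: 0.0876
gripper_force: 0.0
t: 5.77
eef_pos: [0.6027, 0.1414, 0.0408]
ee_rot: [-3.141, 0.0, -1.81]
force: [-0.3, -0.3, 0.1]
width: 0.0877
gripper_force: 0.0
```

```bash
for i in 1; do python3 -m crank '[{"dx":0,"dy":0,"dz":-0.0005,"twist":0,"grip":1},{"dx":0,"dy":0,"dz":-0.001,"twist":0,"grip":1},{"dx":0,"dy":0,"dz":-0.0015,"twist":0,"grip":1},{"dx":0,"dy":0,"dz":-0.002,"twist":0,"grip":1},{"dx":0,"dy":0,"dz":-0.002,"twist":0,"grip":1}]';done
```

```text
t: 6.18
eef_pos: [0.6024, 0.1415, 0.0384]
ee_rot: [3.141, -0.0, -1.809]
force: [-0.6, 0.4, -0.0]
width: 0.0877
gripper_force: 0.0
```

```bash
python3 -m crank '[{"dx":0,"dy":0,"dz":-0.0005,"twist":0,"grip":1},{"dx":0,"dy":0,"dz":-0.001,"twist":0,"grip":1},{"dx":0,"dy":0,"dz":-0.0015,"twist":0,"grip":1},{"dx":0,"dy":0,"dz":-0.002,"twist":0,"grip":1},{"dx":0,"dy":0,"dz":-0.002,"twist":0,"grip":1}]'
```

```text
t: 6.6
eef_pos: [0.6024, 0.1415, 0.0364]
ee_rot: [3.141, -0.0, -1.809]
force: [0.4, -0.4, -0.7]
width: 0.0875
gripper_force: 0.0
```

```bash
python3 -m crank '[{"dx":0,"dy":0,"dz":-0.0005,"twist":0,"grip":1},{"dx":0,"dy":0,"dz":-0.001,"twist":0,"grip":1},{"dx":0,"dy":0,"dz":-0.001,"twist":0,"grip":1},{"dx":0,"dy":0,"dz":-0.0015,"twist":0,"grip":1},{"dx":0,"dy":0,"dz":-0.0015,"twist":0,"grip":1}]'
```

```text
t: 7.02
eef_pos: [0.6025, 0.1415, 0.035]
ee_rot: [3.142, -0.0, -1.809]
force: [0.7, 0.3, 0.0]
width: 0.0874
gripper_force: 0.0
```

```bash
python3 -m crank '[{"dx":0,"dy":0,"dz":-0.0005,"twist":0,"grip":1},{"dx":0,"dy":0,"dz":-0.001,"twist":0,"grip":1},{"dx":0,"dy":0,"dz":-0.0015,"twist":0,"grip":1},{"dx":0,"dy":0,"dz":-0.002,"twist":0,"grip":1},{"dx":0,"dy":0,"dz":-0.002,"twist":0,"grip":1}]'
```

```text
t: 7.43
eef_pos: [0.6024, 0.1414, 0.0329]
ee_rot: [3.141, -0.0, -1.81]
force: [0.2, -0.2, -0.8]
width: 0.0876
gripper_force: 0.0
```

```bash
python3 -m crank '[{"dx":0,"dy":0,"dz":-0.0005,"twist":0,"grip":1},{"dx":0,"dy":0,"dz":-0.001,"twist":0,"grip":1},{"dx":0,"dy":0,"dz":-0.0015,"twist":0,"grip":1},{"dx":0,"dy":0,"dz":-0.002,"twist":0,"grip":1},{"dx":0,"dy":0,"dz":-0.002,"twist":0,"grip":1}]'; python3 - <<'E'
from meas import *
s=arm.grab_frame("scene")[:,:,::-1]
cv2.imwrite('pics/s3.png',cv2.resize(s[160:320,250:450],(750,600),interpolation=cv2.INTER_CUBIC))
E
```

```text
t: 7.85
eef_pos: [0.6024, 0.1414, 0.0309]
ee_rot: [3.141, -0.0, -1.81]
force: [-0.5, 0.3, 0.5]
width: 0.0879
gripper_force: 0.0
```

View pics/s3.png

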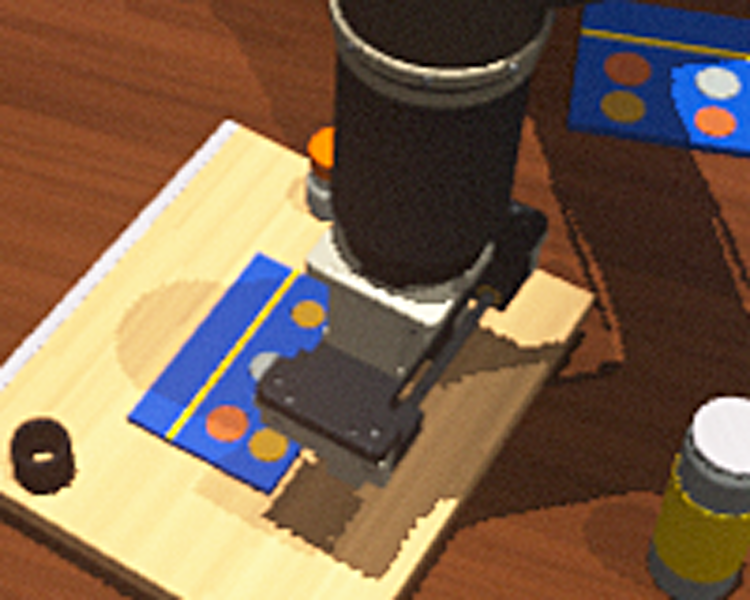

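```bash
python3 - <<'E'
from meas import *
S=arm.get_calibration("scene")
for z in(.03,.04,.045,.05,.055,.06,.07,.08):print(z,proj([[.6678,.1352,z],[.6633,.1168,z]],S).round(1).tolist())
print('seen',[250+385/3.75,160+485/3.75],[250+320/3.75,160+455/3.75])
w=arm.get_calibration("wrist");print(w['fx'],w['cx'],w['cy'],np.round(w['tool_from_camera'],3).tolist())
E
```

```text
0.03 [[342.8, 301.0], [335.4, 296.9]]
0.04 [[343.0, 298.6], [335.6, 294.4]]
0.045 [[343.1, 297.3], [335.6, 293.2]]
0.05 [[343.3, 296.1], [335.7, 291.9]]
0.055 [[343.4, 294.9], [335.8, 290.7]]
0.06 [[343.5, 293.6], [335.9, 289.4]]
0.07 [[343.7, 291.1], [336.0, 286.9]]
0.08 [[343.9, 288.5], [336.2, 284.3]]
seen [352.6666666666667, 289.33333333333337] [335.3333333333333, 281.3333333333333]
315.40218991910155 315.4570179121267 199.0832409359567 [[0.001, -0.965, -0.263, 0.072], [1.0, 0.001, -0.001, -0.001], [0.001, -0.263, 0.965, -0.19], [0.0, 0.0, 0.0, 1.0]]
```

No contact yet and no force at all. The wrist view agrees with the reported TCP height, so the fully open fingertips must end short of the TCP. I'll keep probing down in 3 mm steps.

```bash
python3 -m crank '[{"dx":0,"dy":0,"dz":-0.0007,"twist":0,"grip":1},{"dx":0,"dy":0,"dz":-0.0014,"twist":0,"grip":1},{"dx":0,"dy":0,"dz":-0.0021,"twist":0,"grip":1},{"dx":0,"dy":0,"dz":-0.0028,"twist":0,"grip":1},{"dx":0,"dy":0,"dz":-0.003,"twist":0,"grip":1}]'; python3 - <<'E'
from meas import *
w=arm.grab_frame("wrist")[:,:,::-1]
cv2.imwrite('pics/w3.png',w)
E
```

```text
t: 8.32
eef_pos: [0.6024, 0.1414, 0.0279]
ee_rot: [3.141, -0.0, -1.81]
force: [-0.4, 0.8, 0.3]
width: 0.0876
gripper_force: 0.0
```

View pics/w3.png

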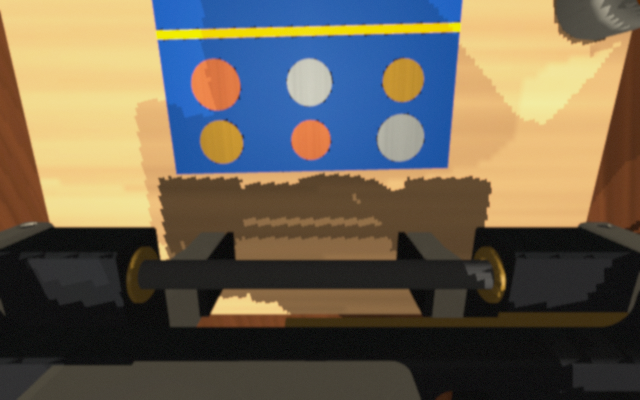

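The tips are visible at (220,233) and (415,235). Their inner gap of about 165 px for 88 mm puts them near 0.167 m depth, so they end about 32 mm short of the TCP. They are now at about z = 0.06, so I'll go down 12 mm more and then probe finely.

```bash
python3 -m crank '[{"dx":0,"dy":0,"dz":-0.003,"twist":0,"grip":1},{"dx":0,"dy":0,"dz":-0.006,"twist":0,"grip":1},{"dx":0,"dy":0,"dz":-0.009,"twist":0,"grip":1},{"dx":0,"dy":0,"dz":-0.011,"twist":0,"grip":1},{"dx":0,"dy":0,"dz":-0.012,"twist":0,"grip":1}]'
```

```text
t: 8.78
eef_pos: [0.6022, 0.1413, 0.0155]
ee_rot: [3.141, -0.0, -1.81]
force: [0.2, 0.2, -0.3]
width: 0.0878
gripper_force: 0.0
```

```bash
python3 -m crank '[{"dx":0,"dy":0,"dz":-0.0005,"twist":0,"grip":1},{"dx":0,"dy":0,"dz":-0.001,"twist":0,"grip":1},{"dx":0,"dy":0,"dz":-0.0015,"twist":0,"grip":1},{"dx":0,"dy":0,"dz":-0.002,"twist":0,"grip":1},{"dx":0,"dy":0,"dz":-0.002,"twist":0,"grip":1}]'
```

```text
t: 9.2
eef_pos: [0.6025, 0.1415, 0.0141]
ee_rot: [-3.142, 0.0, -1.809]
force: [-0.7, 0.0, -0.0]
width: 0.0876
gripper_force: 0.0
```

```bash
python3 -m crank '[{"dx":0,"dy":0,"dz":-0.0005,"twist":0,"grip":1},{"dx":0,"dy":0,"dz":-0.001,"twist":0,"grip":1},{"dx":0,"dy":0,"dz":-0.0015,"twist":0,"grip":1},{"dx":0,"dy":0,"dz":-0.0015,"twist":0,"grip":1},{"dx":0,"dy":0,"dz":-0.0015,"twist":0,"grip":1}]'
```

```text
t: 9.62
eef_pos: [0.6025, 0.1414, 0.0125]
ee_rot: [3.142, -0.0, -1.809]
force: [0.3, 0.1, 0.3]
width: 0.0876
gripper_force: 0.0
```

```bash
python3 -m crank '[{"dx":0,"dy":0,"dz":-0.0005,"twist":0,"grip":1},{"dx":0,"dy":0,"dz":-0.001,"twist":0,"grip":1},{"dx":0,"dy":0,"dz":-0.0015,"twist":0,"grip":1},{"dx":0,"dy":0,"dz":-0.0015,"twist":0,"grip":1},{"dx":0,"dy":0,"dz":-0.0015,"twist":0,"grip":1}]'; python3 - <<'E'
from meas import *
w=arm.grab_frame("wrist")[:,:,::-1];cv2.imwrite('pics/w4.png',w)
E
```

```text
t: 10.03
eef_pos: [0.6025, 0.1415, 0.011]
ee_rot: [3.142, -0.0, -1.809]
force: [-0.4, 0.1, -0.1]
width: 0.0876
gripper_force: 0.0
```

```bash
python3 -m crank '[{"dx":0,"dy":0,"dz":-0.0005,"twist":0,"grip":1},{"dx":0,"dy":0,"dz":-0.001,"twist":0,"grip":1},{"dx":0,"dy":0,"dz":-0.0015,"twist":0,"grip":1},{"dx":0,"dy":0,"dz":-0.0015,"twist":0,"grip":1},{"dx":0,"dy":0,"dz":-0.0015,"twist":0,"grip":1}]'
```

```text
t: 10.5
eef_pos: [0.6025, 0.1415, 0.0095]
ee_rot: [3.142, -0.0, -1.809]
force: [-0.6, -0.5, 0.8]
width: 0.0879
gripper_force: 0.0
```

```bash
python3 -m crank '[{"dx":0,"dy":0,"dz":-0.0005,"twist":0,"grip":1},{"dx":0,"dy":0,"dz":-0.001,"twist":0,"grip":1},{"dx":0,"dy":0,"dz":-0.0015,"twist":0,"grip":1},{"dx":0,"dy":0,"dz":-0.0015,"twist":0,"grip":1},{"dx":0,"dy":0,"dz":-0.0015,"twist":0,"grip":1}]'; python3 - <<'E'
from meas import *
w=arm.grab_frame("wrist")[:,:,::-1];s=arm.grab_frame("scene")[:,:,::-1]
cv2.imwrite('pics/w5.png',w)
cv2.imwrite('pics/b5.png',np.vstack([cv2.resize(w[130:330,100:540],(660,300),interpolation=cv2.INTER_CUBIC),cv2.resize(s[210:310,270:490],(660,300),interpolation=cv2.INTER_CUBIC)]))
E
```

```text
t: 10.92
eef_pos: [0.6026, 0.1415, 0.0084]
ee_rot: [-3.141, 0.0, -1.809]
force: [-2.0, 0.0, 3.8]
width: 0.0874
gripper_force: 2.0
```

View pics/b5.png

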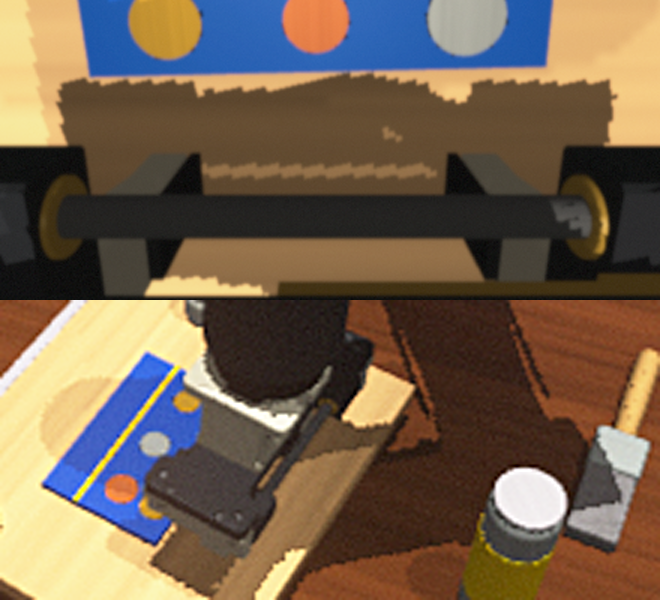

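Contact with the step at TCP z ≈ 0.0085 (3.8 N), with the tips at crop (180,155) and (470,155) just behind the board edge. I'll lift 2 mm and push, watching the force.

```bash
python3 -m crank '[{"dx":0,"dy":0,"dz":0.002,"twist":0,"grip":1},{"dx":-0.0019,"dy":-0.0078,"dz":0.0023,"twist":0,"grip":1},{"dx":-0.0038,"dy":-0.0155,"dz":0.0023,"twist":0,"grip":1},{"dx":-0.0057,"dy":-0.0233,"dz":0.0023,"twist":0,"grip":1},{"dx":-0.0071,"dy":-0.0291,"dz":0.0023,"twist":0,"grip":1}]'; python3 -m crank '[{"dx":-0.0014,"dy":-0.0058,"dz":0,"twist":0,"grip":1},{"dx":-0.0028,"dy":-0.0117,"dz":0,"twist":0,"grip":1},{"dx":-0.0043,"dy":-0.0175,"dz":0,"twist":0,"grip":1},{"dx":-0.0057,"dy":-0.0233,"dz":0,"twist":0,"grip":1},{"dx":-0.0071,"dy":-0.0291,"dz":0,"twist":0,"grip":1}]'; python3 - <<'E'
from meas import *
im=arm.grab_frame("top")[:,:,::-1].copy();w=arm.grab_frame("wrist")[:,:,::-1].copy();cv2.imwrite('pics/w6.png',w);cv2.imwrite('pics/top6.png',im)
H,S,V=cv2.split(cv2.cvtColor(w,cv2.COLOR_BGR2HSV));y=((H>23)&(H<34)&(S>180)&(V>120)).astype(np.uint8)
p=np.argwhere(big(y))[:,::-1];print(arm.get_state()['eef_pos'],len(p),p.min(0),p.max(0),p.mean(0))
w0=cv2.imread('pics/w5.png');H,S,V=cv2.split(cv2.cvtColor(w0,cv2.COLOR_BGR2HSV));y=((H>23)&(H<34)&(S>180)&(V>120)).astype(np.uint8)
p=np.argwhere(big(y))[:,::-1];print('before',len(p),p.min(0),p.max(0),p.mean(0))
E
```

```text
t: 11.43
eef_pos: [0.595, 0.1112, 0.0102]
ee_rot: [3.141, -0.0, -1.81]
force: [1.5, 0.2, -1.5]
width: 0.0874
gripper_force: 0.5
t: 11.85
eef_pos: [0.5882, 0.0827, 0.0104]
ee_rot: [-3.142, 0.0, -1.81]
force: [0.3, 1.3, -1.5]
width: 0.0875
gripper_force: 0.6
[0.58779022 0.082192   0.01035237] 2395 [148  86] [470  95] [310.39832985  90.86471816]
before 3078 [134  10] [480  28] [307.88239116  19.09259259]
```

The board is now being pushed and the line is level in the wrist view (rows 86–95). I'll measure the gap to the edge with the wrist camera, which sees both lines.

```bash
cat > wm.py <<'E'
from meas import *
from scipy.spatial.transform import Rotation as Ro
def wmeas(name):
    s=arm.get_state();w=arm.grab_frame("wrist")[:,:,::-1].copy();cv2.imwrite(f'pics/{name}.png',w)
    c=dict(arm.get_calibration("wrist"));M=np.eye(4);M[:3,:3]=Ro.from_euler('xyz',s['ee_rot']).as_matrix();M[:3,3]=s['eef_pos'];c['cam_to_world']=M@np.array(c['tool_from_camera'])
    H,S,V=cv2.split(cv2.cvtColor(w,cv2.COLOR_BGR2HSV))
    y=big(((H>23)&(H<34)&(S>150)&(V>70)).astype(np.uint8)[:230]);p=np.argwhere(y)[:,::-1]
    Y=ray(p,.046,c)[:,:2];yc,yu=line(Y);yu=yu*np.sign(yu[0])
    t=big(((S<45)&(V>110)).astype(np.uint8)[:230])
    cols=[x for x in range(30,610) if t[:,x].sum()>=3]
    E=np.array([[x,np.flatnonzero(t[:,x]).min()-.5] for x in cols],np.float32)
    l=cv2.fitLine(E,cv2.DIST_HUBER,0,.01,.01).ravel();d=E-l[2:];r=abs(d[:,0]*l[1]-d[:,1]*l[0]);E=E[r<2]
    Q=ray(E,.04,c)[:,:2];ec,eu=line(Q);eu=eu*np.sign(eu[0]);out=np.array([eu[1],-eu[0]])
    print('t',s['t'],'eef',s['eef_pos'].round(4) if hasattr(s['eef_pos'],'round') else s['eef_pos'])
    print('line n',len(p),'rows',p[:,1].min(),p[:,1].max(),'world',yc.round(4),ang(yu).round(2),'| edge n',len(E),'rows',E[:,1].min(),E[:,1].max(),ec.round(4),ang(eu).round(2))
    print('line short of edge mm',(1000*(ec-yc)@out).round(2),'turn',(ang(eu)-ang(yu)).round(2))
E
python3 -c "
from wm import *
wmeas('w7')"
```

```text
t 11.95 eef [0.5878 0.0822 0.0104]
line n 2591 rows 85 94 world [0.5712 0.0014] -13.6 | edge n 15 rows 119.5 122.5 [0.5756 0.0149] -12.95
line short of edge mm -14.07 turn 0.66
```

```bash
python3 -m crank '[{"dx":-0.0014,"dy":-0.0058,"dz":0,"twist":0,"grip":1},{"dx":-0.0028,"dy":-0.0117,"dz":0,"twist":0,"grip":1},{"dx":-0.0043,"dy":-0.0175,"dz":0,"twist":0,"grip":1},{"dx":-0.0057,"dy":-0.0233,"dz":0,"twist":0,"grip":1},{"dx":-0.0071,"dy":-0.0291,"dz":0,"twist":0,"grip":1}]'; python3 -m crank '[{"dx":-0.0014,"dy":-0.0058,"dz":0,"twist":0,"grip":1},{"dx":-0.0028,"dy":-0.0117,"dz":0,"twist":0,"grip":1},{"dx":-0.0043,"dy":-0.0175,"dz":0,"twist":0,"grip":1},{"dx":-0.0057,"dy":-0.0233,"dz":0,"twist":0,"grip":1},{"dx":-0.006,"dy":-0.0245,"dz":0,"twist":0,"grip":1}]';python3 -c "
from wm import *
wmeas('w8')"
```

```text
t: 12.42
eef_pos: [0.5811, 0.0536, 0.0104]
ee_rot: [-3.141, 0.0, -1.809]
force: [0.9, 1.5, 1.4]
width: 0.0879
gripper_force: 0.9
t: 12.83
eef_pos: [0.5749, 0.0287, 0.0104]
ee_rot: [3.142, -0.0, -1.81]
force: [-0.5, 1.7, 0.3]
width: 0.0876
gripper_force: 1.0
t 12.8333 eef [0.5749 0.0287 0.0104]
line n 2665 rows 87 96 world [ 0.559  -0.0515] -13.66 | edge n 130 rows 24.5 25.5 [ 0.4475 -0.0543] -13.7
line short of edge mm 29.08 turn -0.04
```

```bash
sed -i 's/t=big(((S<45)&(V>110)).astype(np.uint8)\[:230\])/t=((S<45)\&(V>110)).astype(np.uint8)[:180]; t=cv2.morphologyEx(t,cv2.MORPH_OPEN,np.ones((5,9)))/' wm.py
python3 -m crank '[{"dx":-0.0012,"dy":-0.0049,"dz":0,"twist":0,"grip":1},{"dx":-0.0024,"dy":-0.0097,"dz":0,"twist":0,"grip":1},{"dx":-0.0036,"dy":-0.0146,"dz":0,"twist":0,"grip":1},{"dx":-0.0047,"dy":-0.0194,"dz":0,"twist":0,"grip":1},{"dx":-0.0057,"dy":-0.0233,"dz":0,"twist":0,"grip":1}]';python3 -m crank '[{"dx":0,"dy":0,"dz":0,"twist":0,"grip":1},{"dx":0,"dy":0,"dz":0,"twist":0,"grip":1},{"dx":0,"dy":0,"dz":0,"twist":0,"grip":1},{"dx":0,"dy":0,"dz":0,"twist":0,"grip":1},{"dx":0,"dy":0,"dz":0,"twist":0,"grip":1}]'; python3 -c "
from wm import *
wmeas('w9')
for x in list(range(60,140,20))+list(range(490,600,20)):
    im=cv2.imread('pics/w9.png');hs=cv2.cvtColor(im,cv2.COLOR_BGR2HSV);S=hs[:180,x,1];V=hs[:180,x,2];r=np.flatnonzero((S<45)&(V>110));print(x,r.min() if len(r) else None,r.max() if len(r) else None)
print(arm.get_state()['force'])"
```

```text
t: 13.3
eef_pos: [0.5693, 0.0058, 0.0103]
ee_rot: [3.141, -0.0, -1.81]
force: [0.3, 2.8, 0.4]
width: 0.0878
gripper_force: 1.0
t: 13.72
eef_pos: [0.5694, 0.0064, 0.0103]
ee_rot: [3.141, -0.0, -1.809]
force: [0.1, 0.1, -0.0]
width: 0.0877
gripper_force: 0.0
t 13.7167 eef [0.5694 0.0064 0.0103]
line n 2670 rows 84 93 world [ 0.5532 -0.0751] -13.62 | edge n 253 rows 78.5 79.5 [ 0.5418 -0.0774] -13.67
line short of edge mm 4.89 turn -0.05
60 79 101
80 79 101
100 79 101
120 79 101
490 79 101
510 79 101
530 79 101
550 79 102
570 79 101
590 80 101
[ 0.82748859  0.06329693 -0.28258945]
```

Line 4.9 mm short of the edge and parallel to within 0.1°. I'll make a slow final nudge.

```bash
python3 -m crank '[{"dx":-0.0003,"dy":-0.001,"dz":0,"twist":0,"grip":1},{"dx":-0.0005,"dy":-0.0021,"dz":0,"twist":0,"grip":1},{"dx":-0.0008,"dy":-0.0031,"dz":0,"twist":0,"grip":1},{"dx":-0.001,"dy":-0.004,"dz":0,"twist":0,"grip":1},{"dx":-0.0011,"dy":-0.0044,"dz":0,"twist":0,"grip":1}]';python3 -m crank '[{"dx":0,"dy":0,"dz":0,"twist":0,"grip":1},{"dx":0,"dy":0,"dz":0,"twist":0,"grip":1},{"dx":0,"dy":0,"dz":0,"twist":0,"grip":1},{"dx":0,"dy":0,"dz":0,"twist":0,"grip":1},{"dx":0,"dy":0,"dz":0,"twist":0,"grip":1}]'; python3 -c "
from wm import *
wmeas('w10')"
```

```text
t: 14.18
eef_pos: [0.5685, 0.002, 0.0104]
ee_rot: [-3.141, 0.0, -1.809]
force: [0.7, 1.6, -0.7]
width: 0.0879
gripper_force: 0.6
t: 14.6
eef_pos: [0.5684, 0.002, 0.0104]
ee_rot: [-3.142, -0.0, -1.809]
force: [0.3, -0.0, -1.1]
width: 0.0879
gripper_force: 0.3
t 14.6 eef [0.5684 0.002  0.0104]
line n 2638 rows 87 96 world [ 0.5519 -0.0782] -13.64 | edge n 255 rows 88.5 89.5 [ 0.542  -0.0774] -13.68
line short of edge mm 1.58 turn -0.04
```

```bash
python3 -m crank '[{"dx":-0.0001,"dy":-0.0004,"dz":0,"twist":0,"grip":1},{"dx":-0.0002,"dy":-0.0008,"dz":0,"twist":0,"grip":1},{"dx":-0.0003,"dy":-0.0013,"dz":0,"twist":0,"grip":1},{"dx":-0.0003,"dy":-0.0013,"dz":0,"twist":0,"grip":1},{"dx":-0.0003,"dy":-0.0013,"dz":0,"twist":0,"grip":1}]'; python3 -c "
from wm import *
wmeas('w11')
im=arm.grab_frame('top')[:,:,::-1].copy();cv2.imwrite('pics/top11.png',im)"
```

```text
t: 15.07
eef_pos: [0.5681, 0.0006, 0.0104]
ee_rot: [3.142, -0.0, -1.809]
force: [1.4, 1.9, 0.3]
width: 0.0875
gripper_force: 0.6
t 15.0667 eef [0.5681 0.0006 0.0104]
line n 2652 rows 87 96 world [ 0.5516 -0.0795] -13.63 | edge n 256 rows 91.5 93.5 [ 0.5422 -0.0775] -13.67
line short of edge mm 0.23 turn -0.04
```

0.2 mm short by the wrist view. I'll back off, rise, retreat, and check with the top camera.

```bash
python3 -m crank '[{"dx":0.0012,"dy":0.0049,"dz":0,"twist":0,"grip":1},{"dx":0.0036,"dy":0.0146,"dz":0,"twist":0,"grip":1},{"dx":0.006,"dy":0.0243,"dz":0,"twist":0,"grip":1},{"dx":0.0071,"dy":0.0291,"dz":0.01,"twist":0,"grip":1},{"dx":0.0071,"dy":0.0291,"dz":0.04,"twist":0,"grip":1}]'; python3 -m crank '[{"dx":0,"dy":0,"dz":0.03,"twist":0,"grip":1},{"dx":0,"dy":0,"dz":0.065,"twist":0,"grip":1},{"dx":0,"dy":0,"dz":0.1,"twist":0,"grip":1},{"dx":0,"dy":0,"dz":0.135,"twist":0,"grip":1},{"dx":0,"dy":0,"dz":0.145,"twist":0,"grip":1}]'; python3 -m crank '[{"dx":0,"dy":0.035,"dz":0,"twist":0,"grip":1},{"dx":0,"dy":0.075,"dz":0,"twist":0,"grip":1},{"dx":0,"dy":0.115,"dz":0,"twist":0,"grip":1},{"dx":-0.01,"dy":0.15,"dz":0,"twist":0,"grip":1},{"dx":-0.02,"dy":0.185,"dz":0,"twist":0,"grip":1}]'; python3 -m crank '[{"dx":-0.015,"dy":0.03,"dz":0,"twist":0,"grip":1},{"dx":-0.03,"dy":0.06,"dz":0,"twist":0,"grip":1},{"dx":-0.045,"dy":0.09,"dz":0,"twist":0,"grip":1},{"dx":-0.055,"dy":0.11,"dz":0,"twist":0,"grip":1},{"dx":-0.055,"dy":0.11,"dz":0,"twist":0,"grip":1}]'; python3 - <<'E'
from meas import *
im=arm.grab_frame("top")[:,:,::-1].copy();cv2.imwrite('pics/top12.png',im)
cv2.imwrite('pics/top12c.png',cv2.resize(im[60:225,215:375],None,fx=3.6,fy=3.6,interpolation=cv2.INTER_CUBIC))
H,S,V=cv2.split(cv2.cvtColor(im,cv2.COLOR_BGR2HSV))
y=big(roi(((H>23)&(H<60)&(S>75)&(V>120)).astype(np.uint8),300,60,400,225));n,yc,yu=fit(y,.046);print('line',n,yc.round(4),ang(yu).round(2))
ec=np.array([.5538,-.0814]);eu=np.array([.9715,-.2369]);out=np.array([-.2369,-.9715]);print('short mm',(1000*(ec-yc)@out).round(2))
b=big(cv2.morphologyEx(roi(((H>104)&(H<122)&(S>85)&(V>80)).astype(np.uint8),220,60,420,225),cv2.MORPH_CLOSE,np.ones((11,11))))
W=ray(cv2.boxPoints(cv2.minAreaRect(np.argwhere(b)[:,::-1].astype(np.float32))),.046)[:,:2];c=W.mean(0);o=(W-c)@out
print('board',W.round(4).tolist(),'centre->line short',(1000*(ec-(c+.02*out))@out).round(2))
E
```

```text
t: 15.58
eef_pos: [0.5727, 0.0305, 0.0474]
ee_rot: [3.135, -0.004, -1.809]
force: [0.3, 0.2, -0.3]
width: 0.0875
gripper_force: 0.0
t: 16.0
eef_pos: [0.5779, 0.0307, 0.2025]
ee_rot: [-3.133, 0.003, -1.808]
force: [1.4, 0.6, -0.0]
width: 0.0878
gripper_force: 0.0
t: 16.42
eef_pos: [0.5547, 0.217, 0.196]
ee_rot: [-3.141, 0.0, -1.809]
force: [0.4, -0.7, 1.0]
width: 0.0874
gripper_force: 0.0
t: 16.83
eef_pos: [0.4983, 0.3288, 0.196]
ee_rot: [-3.141, 0.001, -1.805]
force: [0.7, 0.3, -0.1]
width: 0.0877
gripper_force: 0.0
line 26 [ 0.5889 -0.0887] -13.65
short mm 1.26
board [[0.4914, 0.0048], [0.637, -0.0303], [0.6138, -0.126], [0.4684, -0.09]] centre->line short 0.15
```

View pics/top12c.png

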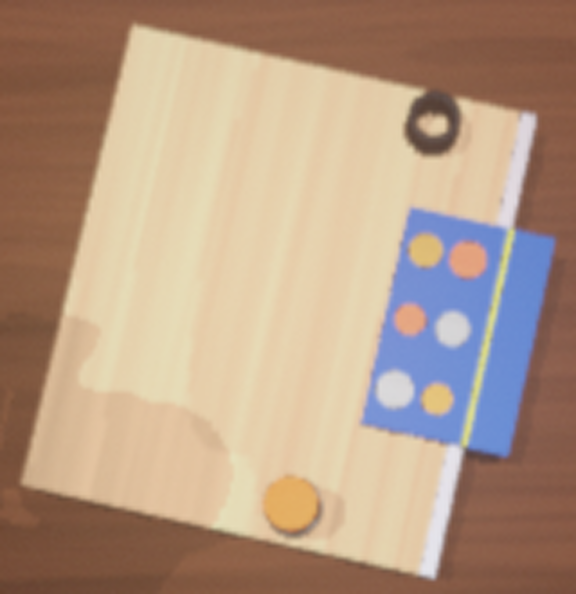

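The final crop shows the yellow line (512,232 to 466,445) on the trimmed edge and parallel to it, with only the bare strip overhanging. The loupe (432,122) and jar (290,503) are exactly where they were, and the arm is clear.

```bash
python3 -c "
from station import arm
s=arm.get_state();print(s['t'],max(abs(v) for v in s['qd']));print(arm.job_done())"
```

```text
16.8833 0.04427555366078684
the job is handed in; nothing more can be done
None
```

The job is handed in at 16.9 s: the board's yellow line lies above the aluminium-trimmed edge (0.2 mm short by the wrist camera, 0.2–1.3 mm by the top one) and parallel to it within 0.1°, the jar and loupe show no movement in the final top view, and the arm is clear.

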